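# Shake the spare fuse out of its upside-down box

## Robot

A 6-joint arm with a two-finger parallel gripper is mounted at the origin on the work surface. World frame = base frame: x ahead of the robot, y to its left, z up, the work surface at z = 0. Lengths are in m, angles in rad, forces in N, time in s.
With the tool pointing down it reaches from about 0.25 to 0.8 m from the base axis. Payload 3.9 kg.
Tool frame: the origin (TCP) lies on the centre line of the jaws, within the pads' length; the fingertips stand manip.tcp_to_tips ahead of it and the grasp point (between the pads) lies 5 mm behind it (manip.tcp_to_tips is the distance from the TCP to the fingertips, in m); z points along the fingers, y is the direction in which the jaws open and shut (so a half turn about z gives the same grasp; the last joint's range is limited). The gripper opens to 85 mm and grips with 20 to 120 N. Pads are 22 mm wide; open, the fingers measure 114 mm over their backs; the gripper's body (76 mm by 85 mm) begins 54 mm behind the grasp point. The pads swing forward as they close: fully open they stand 13 mm farther back than shut.
Start: joints at [-1.132, 0.26, -0.138, 1.173, 0, 1.571], TCP at [0.223, -0.475, 0.245] pointing down, gripper open.
Joint ranges: [-2.78, 2.78], [-0.83, 1.72], [-1.28, 1.37], [-1.9, 2.12], [-1.57, 1.48], [-3.14, 3.14]. Speed limits (rad/s): [2.57, 2.57, 3.14, 3.14, 3.14, 3.14].

## Interface

Orientations are given as [roll, pitch, yaw] about the fixed x, y, z axes, in that order (R = Rz(yaw) Ry(pitch) Rx(roll)).
In Python, from plant import sense, get_image, camera_model, job_done, manip gives the robot as it stands. The module is installed in compiled form; this text tells all that it offers.
- The arm moves only by the shell command python3 -m pendant 'ROWS' [FORCE]. ROWS is JSON, one flat list of numbers, 7 for each row, row after row: the turn, a rotation vector about the tool's x, y, z in rad, then the shift along the tool's x, y, z in cm, then the finger opening in cm, from 0 to 8.54. A call has 1 to 8 rows; each row shifts and turns the commanded pose from where the row before left it, along the tool's axes as they then stand; what a row does not reach is not made up. A row lasts 1/8 s, in which the tool goes at most 62.5 mm and 10.7 degrees, less where a joint would pass 70% of its speed; a pose out of reach is approached as far as the arm can. A call with a gripper value outside its range is refused whole. The fingers move at their own pace and stop on an object; FORCE is the grip in N (left out, the last holds). Time passes only in rows, so rows that do not move let the fingers close. It gives the time, the measured TCP pose, the force and the opening at its end, in the units of the state.
- sense(): the state, without advancing time (a new reading comes with each control period).
- get_image(name): name is "side" or "top"; returns (picture, depth): 400x640x3 uint8, red, green, blue; 400x640 float32, m along the optical axis (not along the pixel's ray), 0 where there is no reading.
- camera_model(name): a dict with "fx", "fy", "cx", "cy" (pixels), "k1" (the pictures are not rectified: a ray, as slopes to the right and down, at radius r is drawn at 1 + k1 r^2 times it, then the intrinsics apply), "extrinsics" (4x4, takes a point from world to camera coordinates). Camera axes: x right, y down, z forward; pixel columns grow to the right and rows downward; lengths in m; the calibration is good to about 2 mm. A picture is of the moment at which its call begins. camera_model takes no time and is no camera call.
- job_done(): hands the job in, once; it reports no verdict.
The state is a dict: "time_s": time; "qpos": joint angles; "joint_vel": joint speeds; "joint_efforts": joint torques, N m; "tcp_pos": TCP position; "tcp_rot": TCP orientation; "wrist_force": force on the tool from outside, world axes, zero at the start; "ft_torque": the same for the moment, N m; "finger_gap": opening from 0.0 (shut) to 1.0 (fully open).
Only numpy, scipy, OpenCV 4.12 (cv2) and the standard library are available. Lean on these libraries where they do the work, as an engineer would, in place of code of your own. Each camera call takes 0.05 s, during which the arm holds its last target.

## Task

The little clear fuse box stands upside down on its slotted lid with one cartridge fuse loose inside. Lift it smoothly and level, carry it over the metal tray and shake or rock it there until the fuse drops through the slot into the tray (never onto the shelf), then stand the box back on the bare shelf, slot side down. Leave the light bulb standing where it is.

Things in the scene. Friction and masses are not known exactly. Their poses are not given: they have to be found in the camera images.
- case_center (a point): Centre of the clear plastic fuse box, upside down on its grey slotted lid: 82 mm long (x), 52 wide (y), 50 high (z up), 0.12 kg; this point is 25 mm above the underside. Grip mid-length across the 52 mm width. Slot in the underside below this point: 19 mm along x, 46 along y. Inside, the floor rises at 12 degrees from both ends (x = -38, +38 mm) to the slot's edges.
- fuse_center (a point): Centre of the cartridge fuse: white ceramic rod, steel caps, 10 mm diameter, 38 long (own y), 12 g. It starts inside the box at the -x end, along the box's y, seen through the clear top. It stays there while the box is level and moves smoothly; tilting the box about its y by 25 degrees, this end up, or brisk shaking along x rolls it to the slot; if it rolls past, rock back.
- tray: Shallow open square aluminium tray, 130 x 130 mm outside, 30 mm high, walls and floor 5 mm, 0.5 kg, loose on the shelf. Origin at the centre of its underside, x and y along its sides, z up.
- bulb_center (a point): Clear glass filament bulb standing upright in a round black lampholder, 72 mm across at the foot, 122 mm high, loose on the shelf; this point is on its axis 60 mm up, z up. To be left alone.

How it is judged:
On the way, in this order (a step that is already met when the one before it is completed fails the run):
1. the box is held over the tray, clear of it, with the fuse still inside (height (world z) of case_center above 0.06 m and horizontal distance between case_center and tray below 0.07 m and z of fuse_center in the frame of case_center above -0.022 m and x of fuse_center in the frame of case_center between -0.04 and 0.04 m and y of fuse_center in the frame of case_center between -0.026 and 0.026 m), for 0.1 s.
2. the fuse has dropped out of the box and lies in the tray (x of fuse_center in the frame of tray between -0.06 and 0.06 m and y of fuse_center in the frame of tray between -0.06 and 0.06 m and z of fuse_center in the frame of tray below 0.022 m and z of fuse_center in the frame of case_center below -0.028 m), for 0.2 s.
At the end, for the whole second after the job is handed in: The fuse lies in the tray (its centre within 60 mm of the tray's centre along each side), at rest; the box stands on the bare shelf, slot side down, within 7 degrees of upright (its centre 21 to 28.5 mm above the shelf), at rest (x of fuse_center in the frame of tray between -0.06 and 0.06 m and y of fuse_center in the frame of tray between -0.06 and 0.06 m and z of fuse_center in the frame of tray below 0.022 m and linear speed of fuse below 0.03 m/s and angle between case_center's own z axis and vertical below 0.12 rad and height (world z) of case_center between 0.021 and 0.0285 m and linear speed of case below 0.02 m/s); the robot touches nothing.
It fails at once if the fuse lands on the shelf (height (world z) of fuse_center below 0.007 m).
It fails at once if the bulb is pushed more than 30 mm or knocked over (distance of bulb_center from where it was at the start of the episode above 0.03 m or angle between bulb_center's own z axis and vertical above 0.4 rad).
It also fails if it takes over 48 s, if anything falls off the work surface, if the arm or the gripper's body presses on something with over 40 N, if the wrist force passes 120 N, or if a joint passes its speed limit or range.

## Working session

There is one attempt and no reset: what is moved stays moved. The work goes in short steps, Python scripts to look and compute and a shell command to move; the robot and the scene stay as the last step left them, time stands still between calls to the robot, and variables do not carry over. Pictures are saved under pics/ and viewed, and the job is handed in when it is done.

```bash
mkdir -p pics; python3 - <<'E'
from plant import *
import cv2
for n in("side","top"):
    p,d=get_image(n); cv2.imwrite(f"pics/{n}0.png",p[:,:,::-1])
    m=camera_model(n); print(n,m)
print(sense(), manip.tcp_to_tips)
E
```

```text
side {'fx': 368.2186960808255, 'fy': 368.2186960808255, 'cx': 318.56558587230046, 'cy': 198.19702022466507, 'k1': -0.010837294403817449, 'extrinsics': array([[ 0.93362928, -0.35784891,  0.01674877, -0.5475887 ],
       [-0.2272542 , -0.62775282, -0.74450113,  0.17043636],
       [ 0.276933  ,  0.69128183, -0.66741108,  0.55293046],
       [ 0.        ,  0.        ,  0.        ,  1.        ]])}
top {'fx': 401.7427675476075, 'fy': 401.7427675476075, 'cx': 314.6807936564406, 'cy': 195.41884265959067, 'k1': -0.03259284802760319, 'extrinsics': array([[-8.57721339e-02, -9.96314509e-01,  7.34807574e-04,
         2.46427104e-02],
       [-9.75927014e-01,  8.38685026e-02, -2.01326944e-01,
         5.95585836e-01],
       [ 2.00523328e-01, -1.79853602e-02, -9.79523824e-01,
         7.03960411e-01],
       [ 0.00000000e+00,  0.00000000e+00,  0.00000000e+00,
         1.00000000e+00]])}
{'time_s': 0.1, 'qpos': array([-1.13201308e+00,  2.60588185e-01, -1.39233712e-01,  1.17272614e+00,
        6.59110083e-07,  1.57079659e+00]), 'joint_vel': array([ 0.00091217, -0.0013048 ,  0.00256311,  0.00077845,  0.00010077,
       -0.00104482]), 'joint_efforts': array([ 1.82898052e-04, -4.06508482e+01,  2.54527527e+01,  1.01022757e-02,
        3.55798454e-05, -9.99345673e-06]), 'tcp_pos': array([ 0.2227871 , -0.47472677,  0.24456634]), 'tcp_rot': array([-3.13984094e+00, -6.58641877e-07,  4.38782979e-01]), 'wrist_force': array([-0.59021286,  0.37325427,  0.20789537]), 'ft_torque': array([ 0.04968228, -0.00515883, -0.02295049]), 'finger_gap': 1.005205146253465} 0.014
```

View pics/side0.png

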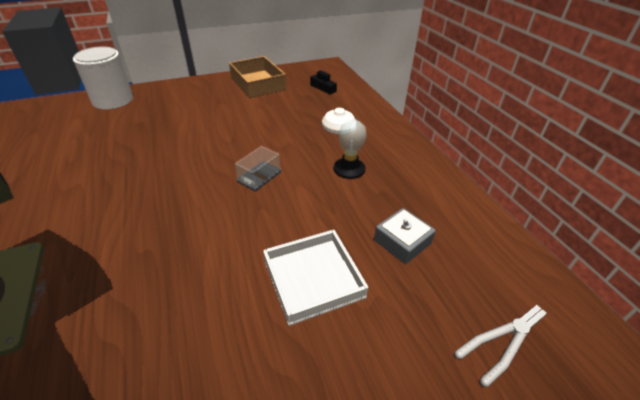

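View pics/top0.png

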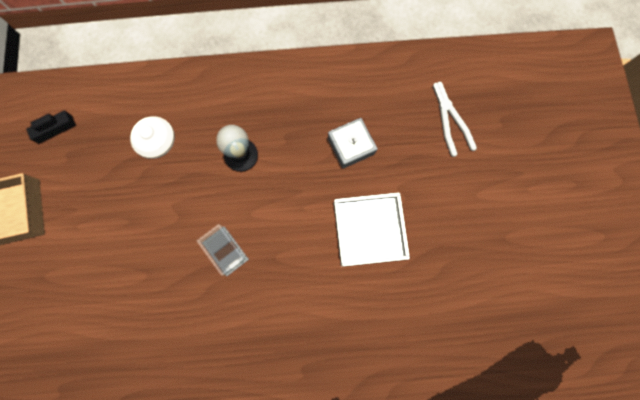

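The side view has the box at about (258,168), the tray at (315,276) and the bulb at (350,150). In the top view the box is at about (222,250), the tray at (372,230) and the bulb foot at (241,155). I'll enlarge these for corner positions.

```bash
python3 - <<'E'
import cv2,numpy as np
a=cv2.imread("pics/top0.png")[215:285,185:260]; b=cv2.imread("pics/side0.png")[140:196,228:288]
A=cv2.resize(a,None,fx=8,fy=8,interpolation=cv2.INTER_CUBIC);B=cv2.resize(b,None,fx=10,fy=10,interpolation=cv2.INTER_CUBIC)
def grid(I,s,x0,y0):
    for x in range(x0-x0%10+10,x0+I.shape[1]//s,10):
        cv2.putText(I,str(x),((x-x0)*s,10),0,.4,(0,255,255),1);cv2.line(I,((x-x0)*s,12),((x-x0)*s,20),(0,255,255),1)
    for y in range(y0-y0%10+10,y0+I.shape[0]//s,10):
        cv2.putText(I,str(y),(0,(y-y0)*s),0,.4,(0,255,255),1);cv2.line(I,(24,(y-y0)*s),(34,(y-y0)*s),(0,255,255),1)
grid(A,8,185,215);grid(B,10,228,140)
cv2.imwrite("pics/a1.png",A);cv2.imwrite("pics/b1.png",B)
E
```

```text
(no output)
```

View pics/a1.png

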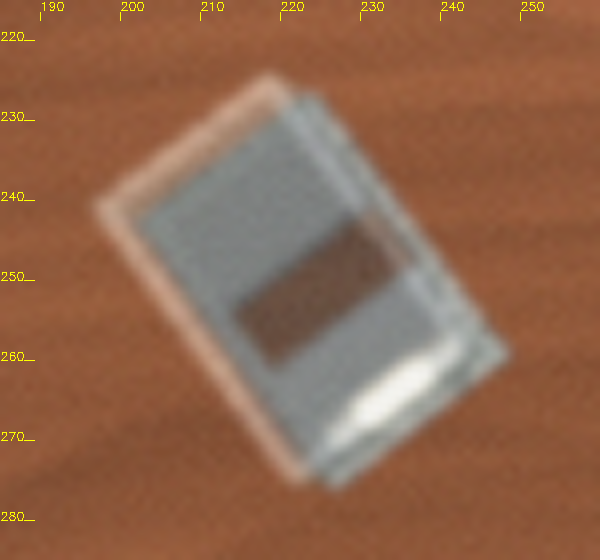

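View pics/b1.png

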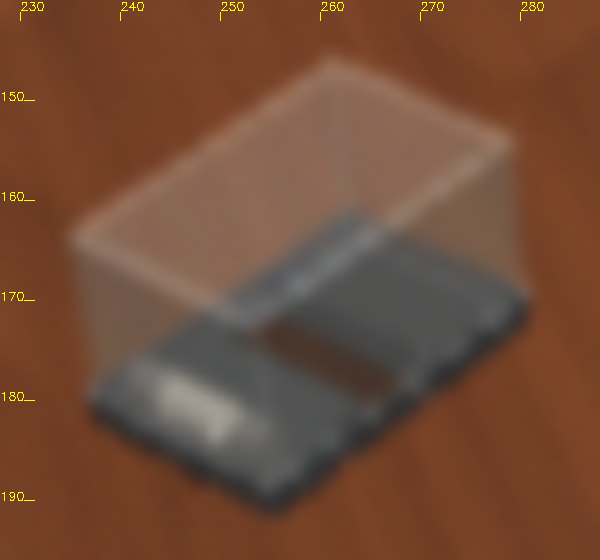

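Top-view rim corners are (218,225), (197,241) and (222,275.5), and base corners (224,227), (248,259.5) and (226,276). Side-view rim corners are (279.5,154), (262,146), (235,163.5) and (253,173), and base corners (281,171), (255,191.5) and (237,181). The fuse lies at the lower right end in the top view, which is the near-left end in the side view. Next I'll triangulate and get the tray corners.

```bash
cat > h.py <<'E'
import numpy as np,cv2
from plant import *
from scipy.optimize import least_squares
def proj(n,P):
    m=camera_model(n);P=np.atleast_2d(P);E=m["extrinsics"]
    c=P@E[:3,:3].T+E[:3,3];s=c[:,:2]/c[:,2:];f=1+m["k1"]*(s**2).sum(1,keepdims=True)
    return s*f*[m["fx"],m["fy"]]+[m["cx"],m["cy"]]
def tri(obs):
    f=lambda p:np.concatenate([(proj(n,p)[0]-o) for n,o in obs.items()])
    r=least_squares(f,[.4,0,.03]);return r.x,np.abs(r.fun).max()
def grid(I,s,x0,y0):
    for x in range(x0-x0%10+10,x0+I.shape[1]//s,10):
        cv2.putText(I,str(x),((x-x0)*s,10),0,.4,(0,0,255),1);cv2.line(I,((x-x0)*s,12),((x-x0)*s,20),(0,0,255),1)
    for y in range(y0-y0%10+10,y0+I.shape[0]//s,10):
        cv2.putText(I,str(y),(0,(y-y0)*s),0,.4,(0,0,255),1);cv2.line(I,(24,(y-y0)*s),(34,(y-y0)*s),(0,0,255),1)
def crop(f,o,x0,y0,x1,y1,s):
    a=cv2.imread(f)[y0:y1,x0:x1];A=cv2.resize(a,None,fx=s,fy=s,interpolation=cv2.INTER_CUBIC);grid(A,s,x0,y0);cv2.imwrite(o,A)
E
python3 - <<'E'
from h import *
T=dict(A=[(218,225),(279.5,154)],B=[(197,241),(262,146)],C=[(222,275.5),(235,163.5)],a=[(224,227),(281,171)],d=[(248,259.5),(255,191.5)],c=[(226,276),(237,181)])
for k,(t,s) in T.items(): print(k,*tri(dict(top=t,side=s)))
# model fit: +x end A,B ; fuse end C,D
L={'A':(.041,-.026,.05),'B':(.041,.026,.05),'C':(-.041,.026,.05),'D':(-.041,-.026,.05),'a':(.041,-.026,0),'d':(-.041,-.026,0),'c':(-.041,.026,0)}
obs=[(k,'top',t) for k,(t,s) in T.items()]+[(k,'side',s) for k,(t,s) in T.items()]+[('D','side',(253,173))]
def f(q):
    c,s=np.cos(q[3]),np.sin(q[3]);R=np.array([[c,-s,0],[s,c,0],[0,0,1]])
    return np.concatenate([proj(n,R@np.array(L[k])+q[:3])[0]-o for k,n,o in obs])
r=least_squares(f,[.45,.2,0,.6]);print(r.x,np.degrees(r.x[3]),np.sqrt((r.fun**2).mean()))
crop("pics/top0.png","pics/a2.png",325,185,415,275,6);crop("pics/side0.png","pics/b2.png",258,226,372,326,6)
crop("pics/top0.png","pics/a3.png",205,115,265,180,8)
E
```

```text
A [0.55714674 0.16185641 0.04892789] 0.49595861847348033
B [0.52966705 0.20263769 0.04980485] 0.36949861372374926
C [0.46150756 0.15786061 0.05056375] 0.31372885091877833
a [0.55827384 0.16024879 0.00420137] 0.19414696571539025
d [0.4890823  0.11603231 0.00061536] 0.08346842437660484
c [0.46055408 0.16089216 0.00227819] 0.003164952403949428
[5.09450894e-01 1.60059268e-01 5.37465115e-04 5.78305132e-01] 33.13444331118718 0.5714876313119095
```

View pics/a2.png

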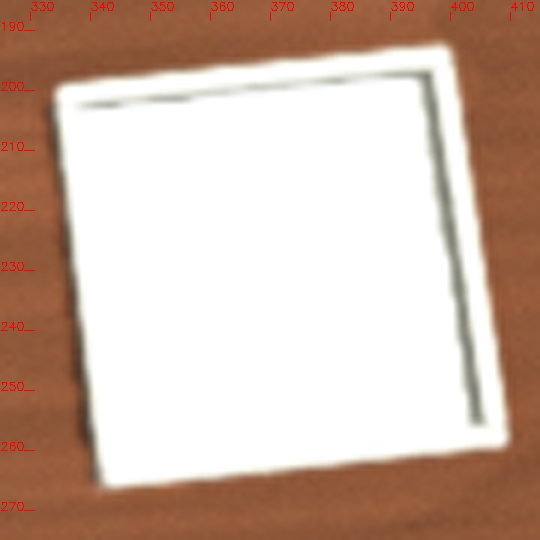

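View pics/b2.png

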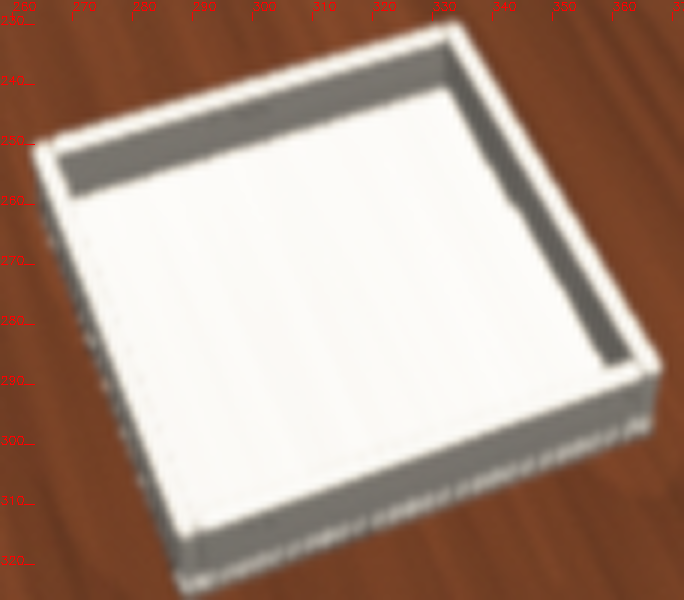

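View pics/a3.png

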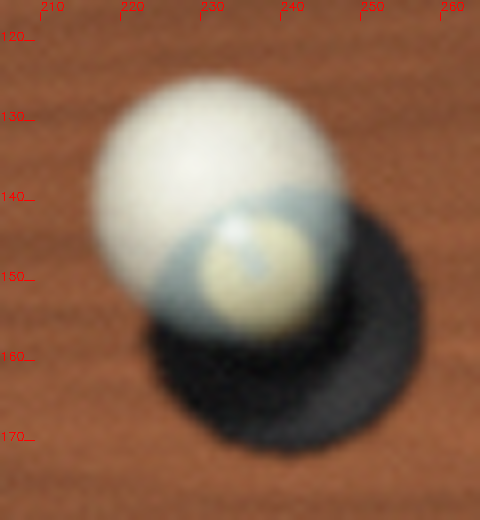

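Tray rim corners are top (334.5,199.5), (398.5,193), (408,259.5), (341,267), and side (334,230), (367.5,286.5), (288.5,314.5), (264,251). The bulb foot disc is centred near (241,155) in the top view.

```bash
python3 - <<'E'
from h import *
T=[[(334.5,199.5),(334,230)],[(398.5,193),(367.5,286.5)],[(408,259.5),(288.5,314.5)],[(341,267),(264,251)]]
P=[]
for t,s in T: p,e=tri(dict(top=t,side=s));P.append(p);print(p,e)
print("tray",np.mean(P,0))
r=least_squares(lambda q:proj('top',[q[0],q[1],.008])[0]-(241,155),[.6,.1]);print("bulb",r.x)
s=sense();t=s['tcp_pos'];print(t,s['tcp_rot'],np.array([.509,.160])-t[:2])
y=s['tcp_rot'][2];c,n=np.cos(y),np.sin(y);d=np.array([.509,.160,0])-t
print("tool d now",c*d[0]+n*d[1], n*d[0]-c*d[1])
E
```

```text
[ 0.59035714 -0.06545269  0.02827326] 0.08763669140330421
[ 0.59227239 -0.19338504  0.02957073] 0.10356899217902082
[ 0.46342605 -0.19583418  0.02847474] 1.2354410301022654
[ 0.46063848 -0.06592194  0.02423457] 1.2436264849259828
tray [ 0.52667352 -0.13014846  0.02763833]
bulb [0.70501324 0.1180424 ]
[ 0.2227871  -0.47472677  0.24456634] [-3.13984094e+00 -6.58641877e-07  4.38782979e-01] [0.2862129  0.63472677]
tool d now 0.5287558547840272 -0.4530045785124235
```

```bash
python3 -m pendant '[0,0,0,1.5,-1.3,0,8.5, 0,0,0,3,-2.6,0,8.5, 0,0,0,4.2,-3.6,0,8.5, 0,0,0,4.2,-3.6,0,8.5, 0,0,0,4.2,-3.6,0,8.5, 0,0,0,4.2,-3.6,0,8.5, 0,0,0,4.2,-3.6,0,8.5, 0,0,0,4.2,-3.6,0,8.5]' 30; python3 -m pendant '[0,0,0,4.2,-3.6,0,8.5, 0,0,0,4.2,-3.6,0,8.5, 0,0,0,4.2,-3.6,0,8.5, 0,0,0,4.2,-3.6,0,8.5, 0,0,0,3.8,-3,0,8.5, 0,0,0,2.6,-2.0,0,8.5, 0,0,-0.139,0,0,0,8.5, 0,0,0,0,0,0,8.5]'
```

```text
time_s: 1.1
tcp_pos: [0.3833, -0.1156, 0.2453]
tcp_rot: [-3.141, -0.0, 0.439]
wrist_force: [0.9, -0.6, 0.6]
finger_gap: 0.995
time_s: 2.1
tcp_pos: [0.51, 0.1569, 0.2449]
tcp_rot: [-3.141, 0.001, 0.578]
wrist_force: [-0.6, 0.4, -0.2]
finger_gap: 0.999
```

```bash
python3 -m pendant '[0,0,0,0.1,-0.3,2,8.5, 0,0,0,0,0,4,8.5, 0,0,0,0,0,4,8.5, 0,0,0,0,0,3,8.5, 0,0,0,0,0,2,8.5, 0,0,0,0,0,1,8.5, 0,0,0,0,0,0,8.5]'; python3 - <<'E'
from h import *
for n in("side","top"):
    p,d=get_image(n); cv2.imwrite(f"pics/{n}1.png",p[:,:,::-1])
crop("pics/side1.png","pics/s1.png",200,80,310,210,5)
crop("pics/top1.png","pics/t1.png",170,190,290,300,5)
E
```

```text
time_s: 2.98
tcp_pos: [0.5097, 0.1587, 0.0851]
tcp_rot: [-3.141, 0.001, 0.577]
wrist_force: [-0.1, -0.9, -0.2]
finger_gap: 0.997
```

View pics/s1.png

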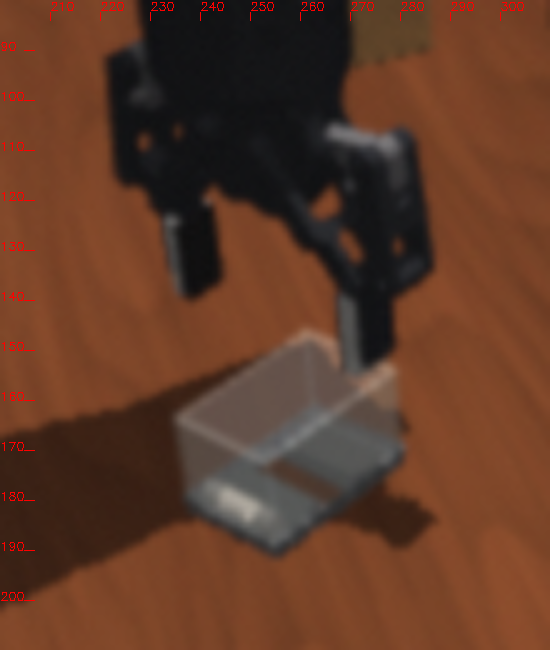

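View pics/t1.png

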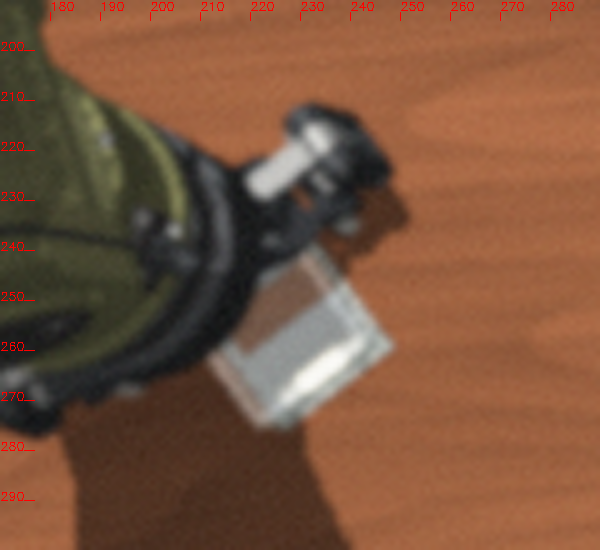

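The open fingers straddle the box in both views, with pad tips in the side view near (237,138) and (271,153). I'll check that against the TCP.

```bash
python3 - <<'E'
from h import *
y=.578;ty=np.array([np.sin(y),-np.cos(y),0])
for z in(.071,.084):
  for k in(-.0425,.0425): print(z,proj('side',np.array([.5097,.1587,z])+k*ty))
E
```

```text
0.071 [[241.73439568 143.59215249]]
0.071 [[272.24089527 157.90197646]]
0.084 [[240.97312114 138.32726575]]
0.084 [[271.80170817 152.54112527]]
```

Prediction and picture agree to a few pixels. I'll descend and close.

```bash
python3 -m pendant '[0,0,0,0,-0.1,1,8.5, 0,0,0,0,0,2,8.5, 0,0,0,0,0,1.9,8.5, 0,0,0,0,0,1,8.5, 0,0,0,0,0,0,8.5, 0,0,0,0,0,0,8, 0,0,0,0,0,0,7.5, 0,0,0,0,0,0,7]' 40; python3 -m pendant '[0,0,0,0,0,0,6.5, 0,0,0,0,0,0,6.2, 0,0,0,0,0,0,5.9, 0,0,0,0,0,0,5.6, 0,0,0,0,0,0,5.3, 0,0,0,0,0,0,5, 0,0,0,0,0,0,4.7, 0,0,0,0,0,0,4.5]' 40
```

```text
time_s: 4.08
tcp_pos: [0.5103, 0.16, 0.0268]
tcp_rot: [3.141, -0.001, 0.578]
wrist_force: [-0.0, 0.9, 0.0]
finger_gap: 0.819
time_s: 5.08
tcp_pos: [0.51, 0.16, 0.0265]
tcp_rot: [-3.142, -0.0, 0.578]
wrist_force: [0.8, 1.1, 3.2]
finger_gap: 0.602
```

```bash
python3 -m pendant '[0,0,0,0,0,0,4, 0,0,0,0,0,0,4, 0,0,0,0,0,-0.2,4, 0,0,0,0,0,-0.5,4, 0,0,0,0,0,-0.9,4, 0,0,0,0,0,-0.9,4, 0,0,0,0,0,-0.5,4, 0,0,0,0,0,-0.2,4]' 40; python3 - <<'E'
from h import *
p,d=get_image("side"); cv2.imwrite("pics/side2.png",p[:,:,::-1])
crop("pics/side2.png","pics/s2.png",200,80,310,210,5)
E
```

```text
time_s: 6.08
tcp_pos: [0.5102, 0.1599, 0.0589]
tcp_rot: [3.141, -0.001, 0.578]
wrist_force: [0.4, 0.3, -0.4]
finger_gap: 0.607
```

View pics/s2.png

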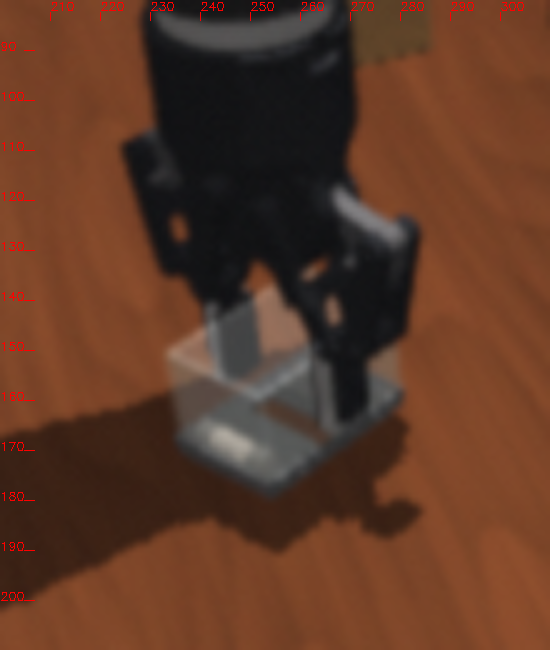

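The box is level and off the shelf, and the fuse is still at its end near (245,168). Next I'll carry it smoothly over the tray.

```bash
python3 -m pendant '[0,0,0,-0.2,0.4,-0.2,4, 0,0,0,-0.5,0.9,-0.5,4, 0,0,0,-0.8,1.4,-0.8,4, 0,0,0,-1.0,1.8,-1,4, 0,0,0,-1.2,2,-0.8,4, 0,0,0,-1.2,2,-0.5,4, 0,0,0,-1.2,2,-0.2,4, 0,0,0,-1.2,2,0,4]';  python3 -m pendant '[0,0,0,-1.2,2,0,4, 0,0,0,-1.2,2,0,4, 0,0,0,-1.2,2,0,4, 0,0,0,-1.2,2,0,4, 0,0,0,-1.0,1.8,0,4, 0,0,0,-0.8,1.4,0,4, 0,0,0,-0.5,0.9,0,4, 0,0,0,-0.2,0.4,0,4]'; python3 -m pendant '[0,0,0,0,0,0,4, 0,0,0,0,0,0,4]'; python3 - <<'E'
from h import *
for n in("side","top"):
    p,d=get_image(n); cv2.imwrite(f"pics/{n}3.png",p[:,:,::-1])
crop("pics/side3.png","pics/s3.png",240,150,380,330,4)
crop("pics/top3.png","pics/t3.png",310,170,450,290,4)
E
```

```text
time_s: 7.12
tcp_pos: [0.5171, 0.0134, 0.0991]
tcp_rot: [3.141, -0.001, 0.577]
wrist_force: [0.3, 0.2, -1.0]
finger_gap: 0.6
time_s: 8.12
tcp_pos: [0.524, -0.1299, 0.0984]
tcp_rot: [-3.141, -0.0, 0.577]
wrist_force: [-0.4, 0.0, -1.4]
finger_gap: 0.605
time_s: 8.38
tcp_pos: [0.524, -0.1288, 0.0982]
tcp_rot: [-3.141, 0.0, 0.579]
wrist_force: [-0.5, -0.4, -0.6]
finger_gap: 0.601
```

View pics/s3.png

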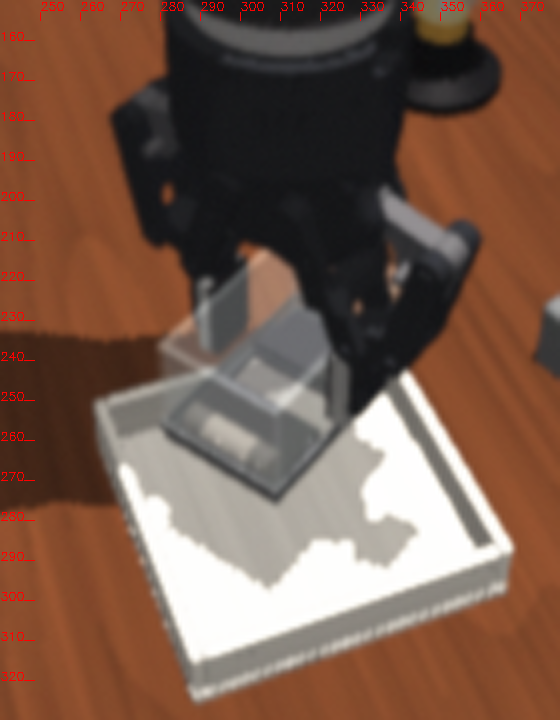

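View pics/t3.png

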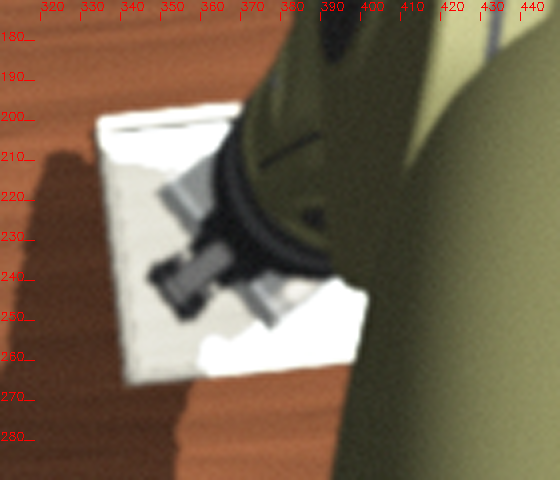

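The box is over the tray, about 43 mm above its rim, with the fuse still inside at about (296,258) in the side view. I'll lower it a little, then tilt the fuse end up.

```bash
python3 -m pendant '[0,0,0,0,0,0.4,4, 0,0,0,0,0,0.7,4, 0,0,0,0,0,0.4,4, 0,-0.05,0,0,0,0,4, 0,-0.08,0,0,0,0,4, 0,-0.08,0,0,0,0,4, 0,-0.08,0,0,0,0,4, 0,-0.08,0,0,0,0,4]'; python3 -m pendant '[0,-0.08,0,0,0,0,4, 0,-0.03,0,0,0,0,4, 0,0,0,0,0,0,4, 0,0,0,0,0,0,4]';python3 - <<'E'
from h import *
for n in("side","top"):
    p,d=get_image(n); cv2.imwrite(f"pics/{n}4.png",p[:,:,::-1])
crop("pics/side4.png","pics/s4.png",240,150,380,330,4)
E
```

```text
time_s: 9.48
tcp_pos: [0.5243, -0.1293, 0.0831]
tcp_rot: [3.141, 0.372, 0.578]
wrist_force: [-0.0, 0.8, -1.9]
finger_gap: 0.607
time_s: 9.98
tcp_pos: [0.5238, -0.1296, 0.0835]
tcp_rot: [3.141, 0.479, 0.577]
wrist_force: [-0.6, 0.1, -0.8]
finger_gap: 0.602
```

View pics/s4.png

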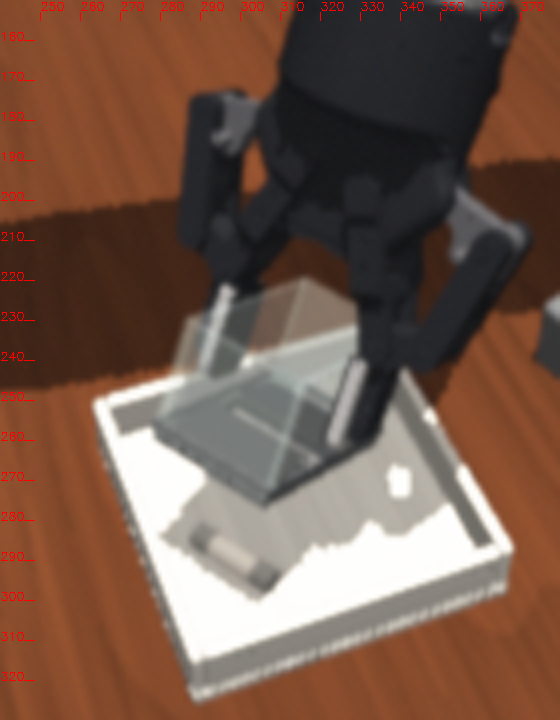

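The fuse dropped out and lies in the tray at about (294,287). I'll level the box, carry it back to its original spot and set it down.

```bash
python3 -m pendant '[0,0.06,0,0,0,0,4, 0,0.09,0,0,0,0,4, 0,0.09,0,0,0,0,4, 0,0.09,0,0,0,0,4, 0,0.09,0,0,0,0,4, 0,0.06,0,0,0,-0.5,4, 0,0,0,0,0,-0.7,4, 0,0,0,0,0,-0.4,4]'; python3 -m pendant '[0,0,0,0.2,-0.4,0,4, 0,0,0,0.5,-0.9,0,4, 0,0,0,0.8,-1.4,0,4, 0,0,0,1.0,-1.8,0,4, 0,0,0,1.2,-2,0,4, 0,0,0,1.2,-2,0,4, 0,0,0,1.2,-2,0,4, 0,0,0,1.2,-2,0,4]';  python3 -m pendant '[0,0,0,1.2,-2,0,4, 0,0,0,1.2,-2,0,4, 0,0,0,1.2,-2,0,4, 0,0,0,1.2,-2,0,4, 0,0,0,1.0,-1.8,0,4, 0,0,0,0.8,-1.4,0,4, 0,0,0,0.5,-0.9,0,4, 0,0,0,0.2,-0.4,0,4]'; python3 -m pendant '[0,0,0,0,0,0.5,4, 0,0,0,0,0,1,4, 0,0,0,0,0,1.5,4, 0,0,0,0,0,1,4, 0,0,0,0,0,0.5,4, 0,0,0,0,0,0,4]';python3 - <<'E'
from h import *
for n in("side",):
    p,d=get_image(n); cv2.imwrite(f"pics/{n}5.png",p[:,:,::-1])
E
```

```text
time_s: 11.08
tcp_pos: [0.5247, -0.1294, 0.1003]
tcp_rot: [3.141, -0.0, 0.578]
wrist_force: [0.5, -0.1, -1.7]
finger_gap: 0.606
time_s: 12.08
tcp_pos: [0.5166, 0.0174, 0.099]
tcp_rot: [-3.141, 0.001, 0.579]
wrist_force: [0.8, -0.0, -1.6]
finger_gap: 0.599
time_s: 13.08
tcp_pos: [0.5099, 0.1606, 0.0992]
tcp_rot: [3.141, 0.0, 0.579]
wrist_force: [0.2, 0.2, -0.5]
finger_gap: 0.602
time_s: 13.82
tcp_pos: [0.5097, 0.1598, 0.0537]
tcp_rot: [-3.141, 0.001, 0.578]
wrist_force: [-0.2, -0.3, -0.6]
finger_gap: 0.605
```

View pics/side5.png

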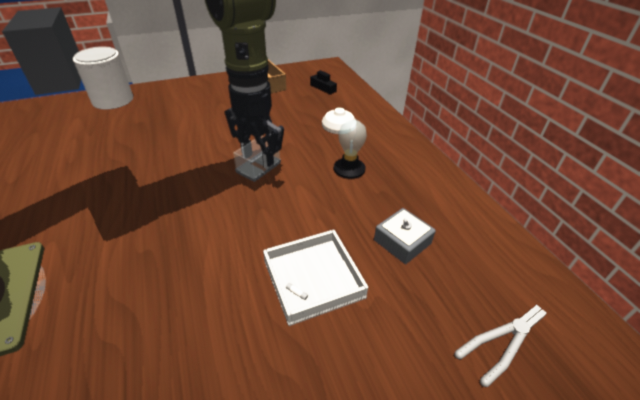

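The box is level above its old spot at (258,165), the fuse is in the tray at (297,291) and the bulb hasn't moved. I'll lower the box the last 27 mm.

```bash
python3 -m pendant '[0,0,0,0,0,0.6,4, 0,0,0,0,0,0.8,4, 0,0,0,0,0,0.6,4, 0,0,0,0,0,0.3,4, 0,0,0,0,0,0.2,4, 0,0,0,0,0,0.1,4, 0,0,0,0,0,0.1,4, 0,0,0,0,0,0,4]'
```

```text
time_s: 14.88
tcp_pos: [0.5101, 0.16, 0.0274]
tcp_rot: [3.142, -0.0, 0.578]
wrist_force: [0.6, 0.4, -0.6]
finger_gap: 0.604
```

```bash
python3 -m pendant '[0,0,0,0,0,0.1,4, 0,0,0,0,0,0,4, 0,0,0,0,0,0,4]'
```

```text
time_s: 15.25
tcp_pos: [0.5103, 0.1601, 0.0265]
tcp_rot: [3.141, -0.0, 0.578]
wrist_force: [-0.8, -0.2, 0.4]
finger_gap: 0.602
```

Back at the pick height, so I'll open slowly and retreat.

```bash
python3 -m pendant '[0,0,0,0,0,0,5, 0,0,0,0,0,0,5.3, 0,0,0,0,0,0,5.5, 0,0,0,0,0,0,6, 0,0,0,0,0,0,7, 0,0,0,0,0,0,8, 0,0,0,0,0,0,8.5, 0,0,0,0,0,0,8.5]'; python3 -m pendant '[0,0,0,0,0,-0.5,8.5, 0,0,0,0,0,-1,8.5, 0,0,0,0,0,-2,8.5, 0,0,0,0,0,-3,8.5, 0,0,0,0,0,-4,8.5, 0,0,0,0,0,-4,8.5, 0,0,0,0,0,-2,8.5, 0,0,0,0,0,0,8.5]'; python3 - <<'E'
from h import *
for n in("side",):
    p,d=get_image(n); cv2.imwrite(f"pics/{n}6.png",p[:,:,::-1])
crop("pics/side6.png","pics/s6.png",228,120,388,320,3)
E
```

```text
time_s: 16.25
tcp_pos: [0.5101, 0.16, 0.0263]
tcp_rot: [-3.142, 0.0, 0.578]
wrist_force: [0.3, 0.4, -1.0]
finger_gap: 0.998
time_s: 17.25
tcp_pos: [0.5115, 0.1605, 0.1938]
tcp_rot: [3.14, -0.005, 0.578]
wrist_force: [0.2, 0.3, -0.3]
finger_gap: 0.994
```

View pics/s6.png

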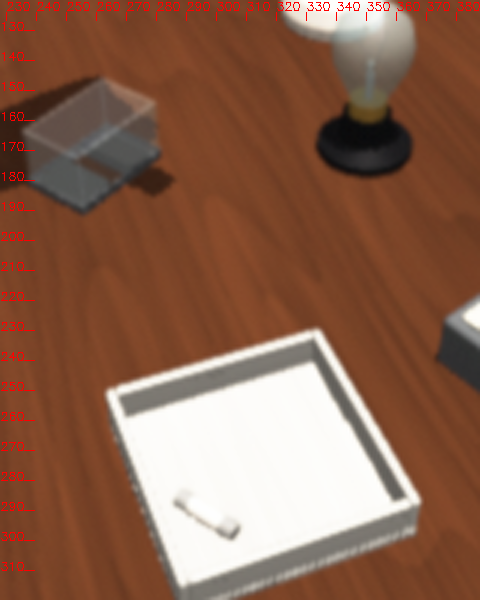

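The box stands at its old spot with its base corner near (255,191), the fuse is in the tray around (297,291), and the bulb is untouched. I'll check that the fuse is at rest and well inside the tray.

```bash
python3 -m pendant '[0,0,0,0,0,0,8.5, 0,0,0,0,0,0,8.5, 0,0,0,0,0,0,8.5, 0,0,0,0,0,0,8.5]' >/dev/null; python3 - <<'E'
from h import *
p,d=get_image("side"); cv2.imwrite("pics/side7.png",p[:,:,::-1])
a=cv2.imread("pics/side6.png").astype(int);b=cv2.imread("pics/side7.png").astype(int)
for n,(x0,y0,x1,y1) in dict(tray=(258,226,372,326),box=(228,140,290,196),bulb=(320,110,375,180)).items():
    print(n,np.abs(a-b)[y0:y1,x0:x1].max())
r=least_squares(lambda q:proj('side',[q[0],q[1],.010])[0]-(297,291.5),[.5,-.13]);print(r.x-[.527,-.130])
E
```

```text
tray 3
box 26
bulb 4
[-0.03508507 -0.02174743]
```

```bash
python3 -c "
from plant import *
print(job_done())"
```

```text
the job is handed in; nothing more can be done
None
```

The fuse is in the tray, the box is back on the bare shelf slot side down, and I handed the job in at about 18 s. No verdict is reported, so these results rest on my own checks.

**What I did:** I gripped the box across its width and lifted it level. I carried it smoothly over the tray with the fuse still inside, then tilted it about 27° with the fuse end up. The fuse dropped through the slot into the tray on the first tilt. I then levelled the box, set it down at its original spot, opened the gripper and backed off about 17 cm above.

**Last checks:**
- **Fuse:** it lies about 35 mm and 22 mm from the tray centre along the two sides, within the 60 mm limit. Two pictures half a second apart showed no change in the tray, so it is at rest.
- **Box:** it looks upright at its old place, and I released it at the same height I picked it up from. The box area of the picture did change slightly between those two pictures. I took this to be the arm's shadow settling, but did not check further.
- **Bulb:** it stands where it was, with no change in the pictures.
- **Tray measurement:** two of the tray's corners fitted with about 1.2 px of error. That made the tray height come out about 2 mm low, which is small next to the margins.

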